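# Separator down, then peel the clinging tray and hold it ready

## Task

Lay the cork separator sheet flat on the four raised corners of the open square tin, centred and square with it, and let go of it. Then peel the top tray off the clinging tray stack by its ear: raise the ear corner first while the opposite corner stays down, and leave the tray underneath standing on the table. Finish while still holding the peeled tray: level, centred over the separator and about a hand's width (10 cm) above it, touching nothing else, with the black dish, the chopsticks and the small jar left where they were.

Things in the scene. Friction and masses are not known exactly. Their poses are not given: they have to be found in the camera images.
- sep_mid (a point): Centre (half-way up) of the separator: stiff cork sheet 126 x 126 x 6 mm, 70 g, lying flat (z up) on a fixed wooden spice box 100 x 46 x 55 mm (46 about along the sheet's y). A notch in the middle of each y side (40 mm long along x, 33 deep) leaves a neck 60 mm wide along y: grip it there, closing along y, fingers in the notches clear of the box.
- tin_top (a point): Centre of the top of the lone, empty, open square steel tin, 50 mm above its underside: 132 x 132 mm, 0.5 kg, loose. Its four corner posts (30 x 30 mm) are 50 mm high, the walls between only 38, so fingers have room under a sheet laid on the posts. x, y along its sides, z up. The sheet laid on it has its centre 3 mm above this point.
- lower_top (a point): Centre of the rim plane of the clinging stack's lower steel tray (132 x 132 x 50 mm, 0.55 kg, loose on the table), 50 mm above its underside. Four sprung nubs inside its rim snap over beads on the top tray; each lets go at 1 to 2 N after 2 to 6 mm of lift. Pulled straight up they hold with 5 to 7 N, about the lower tray's own weight; raising one corner frees them one by one.
- tray_mid (a point): Centre of the stack's top tray, half-way through its flange. Steel, about 130 g; square flange 132 x 132 x 3 mm resting on the lower tray's rim at the start (this point 51.5 mm above the table); a dish 104 x 104 mm hangs 16 mm below the flange, 8 mm clear of the lower tray's walls. x, y along its sides, z up. Its weight acts near here.
- tray_ear (a point): Centre of the ear, the top tray's grip: an upright tab on the flange at the tray's (+x,+y) corner, 56 mm along x and y from tray_mid and 17.5 above it. 10 mm thick along the diagonal (+x,+y), 30 wide, 32 high: foot (flange top) 16 mm below this point, top 16 above. Grip firmly from above, closing along the diagonal. Axes are the tray's.
- tray_far (a point): The top tray's corner opposite the ear, on the flange's underside: 62 mm along -x and -y from tray_mid, 1.5 mm below it. At the start it lies on the lower tray's rim; the tray hinges about it when the ear corner is raised. Axes are the tray's.
- dish: Bystander: small black ceramic dish, 80 mm across, 30 mm high; origin under its centre. Leave it.
- chopsticks: Bystander: a pair of steel chopsticks 200 mm long lying along x on two rests, 15 mm high; origin under the middle. Leave them.
- jar: Bystander: small glass jar, 52 mm across, 70 mm high; origin under its centre. Leave it.
Things that resemble listed ones, but are neither listed nor needed, are in the scene too. Leave any green look-alike of the part that bears tin_top alone.

How it is judged (in metres and radians):
On the way, in this order (a step that is already met when the one before it is completed fails the run):
1. the separator lies flat, centred and square on the tin's four raised corners, released (horizontal distance between sep_mid and tin_top below 0.018 m and z of sep_mid in the frame of tin_top between 0 and 0.007 m and angle between sep_mid's own z axis and vertical below 0.06 rad and (angle between the x axis of sep_mid and the x axis of tin_top, either way round below 0.2 rad or angle between the x axis of sep_mid and the y axis of tin_top, either way round below 0.2 rad) and contact force between the fingers and separator below 0.05 N and linear speed of separator below 0.02 m/s), for 0.2 s.
2. the top tray's ear corner is raised at least 18 mm while its opposite corner is still down in the lower tray's rim (z of tray_ear in the frame of lower_top above 0.037 m and z of tray_far in the frame of lower_top below 0.01 m), for 0.05 s.
At the end, for the whole second after the job is handed in: Fingers hold the tray still, level within 0.2 rad, touching nothing else, centred within 35 mm over the separator, 55 to 200 mm above the tin's top; the separator lies flat on the tin within 18 mm and 0.2 rad; tin and lower tray stand on the table (horizontal distance between sep_mid and tin_top below 0.018 m and z of sep_mid in the frame of tin_top between 0 and 0.007 m and angle between sep_mid's own z axis and vertical below 0.06 rad and (angle between the x axis of sep_mid and the x axis of tin_top, either way round below 0.2 rad or angle between the x axis of sep_mid and the y axis of tin_top, either way round below 0.2 rad) and horizontal distance between tray_mid and sep_mid below 0.035 m and z of tray_mid in the frame of tin_top between 0.055 and 0.2 m and angle between tray_mid's own z axis and vertical below 0.2 rad and contact force between the fingers and tray above 1 N and contact force between tray and separator below 0.05 N and contact force between tray and tin below 0.05 N and contact force between tray and lower below 0.05 N and linear speed of tray below 0.03 m/s and angle between lower_top's own z axis and vertical below 0.05 rad and height (world z) of each of lower_top, tin_top below 0.053 m); the arm keeps its last pose, push and grip.
It fails at once if the lower tray is lifted, tipped or dragged away with the top one (height (world z) of lower_top above 0.066 m or angle between lower_top's own z axis and vertical above 0.25 rad or distance of lower_top from where it was at the start of the episode above 0.04 m).
It fails at once if a bystander is pushed more than 30 mm (distance of any of dish, chopsticks, jar from where it was at the start of the episode above 0.03 m).
It also fails if it takes over 72 s, if anything falls off the work surface, if the arm or the gripper's body presses on something with over 40 N, if the wrist force passes 120 N, or if a joint passes its speed limit or range.

## Robot

A 6-joint arm with a two-finger parallel gripper is mounted at the origin on the work surface. World frame = base frame: x ahead of the robot, y to its left, z up, the work surface at z = 0. Lengths are in mm, angles in rad, forces in N, time in s.
With the tool pointing down it reaches from about 275 to 750 mm from the base axis. Payload 10.2 kg.
Tool frame: the origin (TCP) lies at the very end of the fingers, on their centre line; the grasp point (between the pads) lies 19 mm behind it; z points along the fingers, y is the line along which they close (so a half turn about z gives the same grasp; the last joint's range is limited). The gripper opens to 85 mm and grips with 20 to 120 N. Pads are 22 mm wide; open, the fingers measure 114 mm over their backs; the gripper's body (76 mm by 85 mm) begins 54 mm behind the grasp point. The pads swing forward as they close: fully open they stand 13 mm farther back than shut.
Start: joints at [1.115, 0.313, 1.498, -0, 1.331, -0.223], TCP at [121.132, 510.841, 231.294] pointing down, gripper open.
Joint ranges: [-2.94, 2.94], [-0.97, 2.17], [0.19, 2.56], [-1.23, 4.37], [0.02, 3.11], [-2.88, 2.88]. Speed limits (rad/s): [2.39, 2.39, 3.01, 3.14, 3.14, 3.14].

## Interface

Orientations are given as a unit quaternion [w, x, y, z].
In Python, from rig import ctrl gives the robot as it stands.
- The arm moves only by the shell command python3 -m pendant 'ROWS' [FORCE]. ROWS is JSON, a list that holds one entry, the list of rows, each a list of 5 numbers: the shift along the tool's x, y, z normalised to -1 to 1, where 1 is 200 mm, then the turn about the tool's z normalised to -1 to 1, where 1 is pi rad, then the opening, from 0 (shut) to 1 (fully open). In form: [[[dx, dy, dz, spin, hand], ...]]. A call has 1 to 12 rows; each row is the pose to reach, as a shift and turn from the pose commanded when the call began, along the tool's axes at that moment, turning the shorter way round; what a row does not reach only later rows make up. A row lasts 1/10 s, in which the tool goes at most 50 mm and 8.59 degrees, less where a joint would pass 70% of its speed; a pose out of reach is approached as far as the arm can. A call with a number of a shift or a turn outside -1 to 1 is refused whole. A call with a gripper value outside its range is refused whole. The fingers move at their own pace and stop on an object; FORCE is the grip in N (left out, the last holds). Time passes only in rows, so rows that repeat a pose let the fingers close. It gives the time, the measured TCP pose, the force, the opening and the grip force at its end, in the units of the state.
- ctrl.sense(): the state, without advancing time (a new reading comes with each control period).
- ctrl.capture(name): name is "scene" or "side" or "wrist"; returns (picture, depth): 384x512x3 uint8, blue, green, red; 384x512 float32, mm along the optical axis (not along the pixel's ray), 0 where there is no reading.
- ctrl.get_calibration(name): a dict with "K" (3x3 intrinsics, pixels), "D" ([k1, k2, p1, p2, k3] as OpenCV has them; the pictures are not rectified), "origin" and "rotation" of the camera in the world. Camera axes: x right, y down, z forward; pixel columns grow to the right and rows downward; lengths in mm; the calibration is good to about 2 mm. A picture is of the moment at which its call begins: read the wrist's pose just before it. get_calibration takes no time and is no camera call; for the wrist camera it gives the pose at the moment of the call.
- ctrl.finish_job(): hands the job in; it is judged then, once.
The state is a dict: "time_s": time; "joints": joint angles; "dq": joint speeds; "tau": joint torques, N m; "eef_pos": TCP position; "ee_rot": TCP orientation; "force": force on the tool from outside, world axes, zero at the start; "wrist_torque": the same for the moment, N m; "grip_width": opening from 0.0 (shut) to 1.0 (fully open); "grip_force": force on a finger pad.
Only numpy, scipy, OpenCV 4.12 (cv2) and the standard library are available. Lean on these libraries where they do the work, as an engineer would, in place of code of your own. Each camera call takes 0.05 s, during which the arm holds its last target. There are 200 camera calls.

## Working session

There is one attempt and no reset: what is moved stays moved. The work goes in short steps, Python scripts to look and compute and a shell command to move; the robot and the scene stay as the last step left them, time stands still between calls to the robot, and variables do not carry over. Pictures are saved under pics/ and viewed, at most 10 in all, crops included, and the job is handed in when it is done.

```bash
ls; mkdir -p pics; cat > h.py <<'E'
import numpy as np, cv2
from rig import ctrl
def snap(n):
    c=ctrl.get_calibration(n); im,d=ctrl.capture(n)
    np.savez(f'{n}.npz',im=im,d=d,K=c['K'],D=c['D'],o=c['origin'],R=c['rotation']); return im,d,c
def load(n):
    z=np.load(f'{n}.npz'); return z['im'],z['d'],dict(K=z['K'],D=z['D'],origin=z['o'],rotation=z['R'])
def cloud(d,c):
    h,w=d.shape; K=np.array(c['K'],float);D=np.array(c['D'],float)
    u,v=np.meshgrid(np.arange(w),np.arange(h))
    p=cv2.undistortPoints(np.stack([u,v],-1).reshape(-1,1,2).astype(np.float64),K,D).reshape(h,w,2)
    P=np.dstack([p[...,0]*d,p[...,1]*d,d]); R=np.array(c['rotation'])
    return P@R.T+np.array(c['origin'])
E
python3 - <<'E'
from h import *
s=ctrl.sense();print(s['eef_pos'],s['ee_rot'],s['time_s'])
a=[]
for n in('scene','side','wrist'):
    im,d,c=snap(n);cv2.imwrite(f'pics/{n}0.png',im);print(n,c['origin'],np.array(c['rotation']).round(2).tolist(),(d>0).mean())
E
```

```text
pics
[121.03387506 510.58793985 230.73174369] [-2.12576365e-04  1.16152071e-01  9.93231223e-01 -6.23357676e-04] 0.0
scene [1179.03915457  361.6689684   861.38798089] [-0.19, 0.46, 0.8, -0.33] 0.9960225423177084
side [  29.36884185 -635.3152302   782.81653415] [-0.39, 0.86, -0.29, 0.14] 0.9958546956380209
wrist [ 49.59615815 527.72975315 373.10134915] [0.11, 0.78, 0.61, 0.09] 0.9958699544270834
```

View pics/scene0.png

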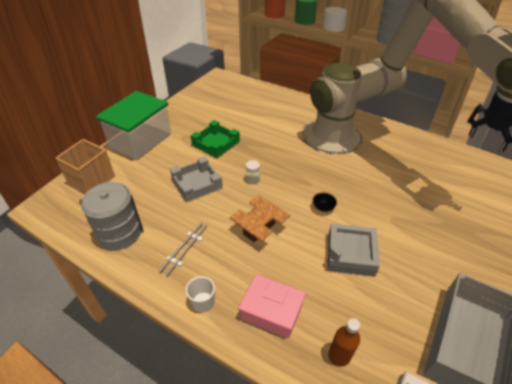

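View pics/side0.png

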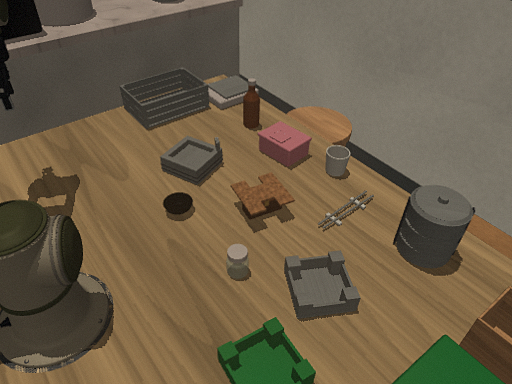

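The scene view shows the separator at (260,216), the grey tin at (197,180), the green look-alike at (215,138) and the stack at (353,248). In the side view the ear is at about (218,145). The calibration rotation is a quaternion, so I'll convert it and build a top-down map.

```bash
cat >> h.py <<'E'
from scipy.spatial.transform import Rotation as Ro
def Rm(q): return Ro.from_quat(np.array(q)[[1,2,3,0]]).as_matrix()
def cloudq(d,c):
    return cloud(d,dict(c,rotation=Rm(c['rotation'])))
def rect(P,zlo,zhi,cen,r,mask=None):
    q=P.reshape(-1,3); m=(q[:,2]>zlo)&(q[:,2]<zhi)&(np.hypot(*(q[:,:2]-cen).T)<r)
    if mask is not None: m&=mask.ravel()
    q=q[m]; return q
E
python3 - <<'E'
from h import *
S={}
for n,px in(('scene',dict(sep=(260,216),tin=(197,180),stack=(353,248),dish=(324,203),jar=(253,172),chop=(185,248))),('side',dict(sep=(263,195),tin=(320,285),stack=(192,158),ear=(218,145),dish=(178,203),jar=(237,260),chop=(347,210)))):
    im,d,c=load(n);P=cloudq(d,c);S[n]=(im,P)
    for k,(u,v) in px.items(): print(n,k,P[v,u].round(0))
    print('table z',np.median(P[...,2][(abs(P[...,2])<15)]))
# topdown map 1px=1mm, x 200..800 (down), y -350..450
H=np.zeros((600,800),np.float32);C=np.zeros((600,800,3),np.uint8)
for n in S:
    im,P=S[n];q=P.reshape(-1,3);col=im.reshape(-1,3)
    i=np.round(q[:,:2]-[200,-400]).astype(int)
    ok=(i[:,0]>=0)&(i[:,0]<599)&(i[:,1]>=0)&(i[:,1]<799)&(q[:,2]<200)
    for j in np.where(ok)[0]:
        a,b=i[j]
        if C[a,b].sum()==0 or q[j,2]>H[a,b]: H[a:a+2,b:b+2]=q[j,2];C[a:a+2,b:b+2]=col[j]
cv2.imwrite('pics/top.png',C[::-1,::-1])
E
```

```text
scene sep [566.   5.  63.]
scene tin [ 493. -289.    7.]
scene stack [515. 278.  37.]
scene dish [365. 128.   3.]
scene jar [ 407. -116.   58.]
scene chop [ 739. -144.    4.]
table z 0.6891429560440656
side sep [555. -13.  64.]
side tin [ 510. -281.    5.]
side stack [508. 269.  35.]
side ear [578. 231.  75.]
side dish [388. 147.   8.]
side jar [ 373. -150.   64.]
side chop [ 736. -152.   14.]
table z -0.02883029549400362
```

View pics/top.png

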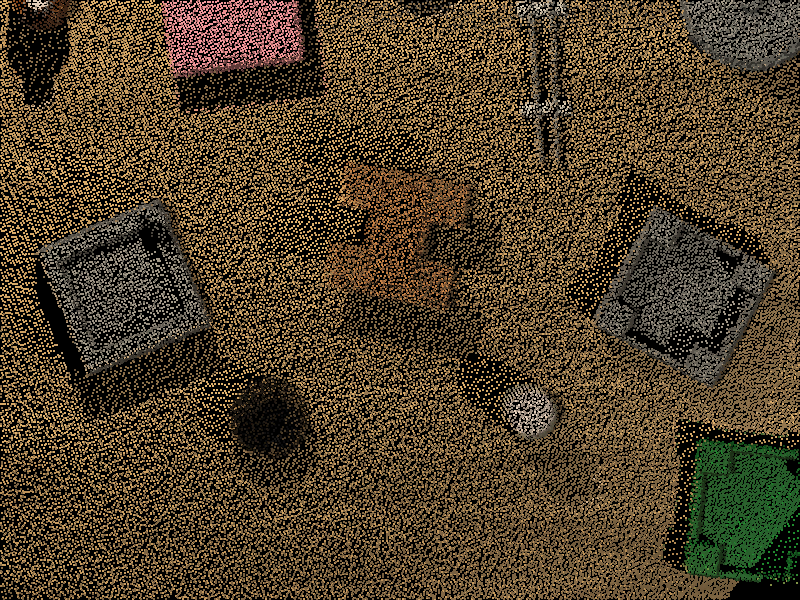

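Top map (x = 799−row, y = 399−col): separator centre is near (400,237), its notches on the left and right (±y); the tin is at (685,297), and the stack at (123,288) with its ear at the upper-right corner near (160,210). Next I'll fit these precisely.

```bash
cat > fit.py <<'E'
from h import *
from sklearn import __version__ if False else None
E
cat > fit.py <<'E'
from h import *
def fit(q,lab):
    # robust min-area rectangle of top-surface points
    (c,wh,a)=cv2.minAreaRect(q[:,:2].astype(np.float32)); print(lab,len(q),np.round(c,1),np.round(wh,1),round(a,1),'zmed',np.median(q[:,2]).round(1)); return c,a
if __name__=='__main__':
    A={}
    for n in('scene','side'):
        im,d,c=load(n);P=cloudq(d,c);hsv=cv2.cvtColor(im,cv2.COLOR_BGR2HSV)
        grey=(hsv[...,1]<70)
        er=lambda m:m
        for k,cen,z,r,m in(('sep',(562,0),(52,72),110,None),('tin',(502,-286),(42,60),105,grey),('stack',(511,276),(44,58),105,grey),('ear',(575,230),(62,95),50,grey),('jar',(387,-131),(55,90),50,None),('dish',(384,130),(22,40),60,None),('chop',(720,-146),(8,25),130,grey)):
            q=rect(P,*z,np.array(cen),r,m)
            # drop isolated points
            from scipy.spatial import cKDTree
            if len(q)>20:
                t=cKDTree(q[:,:2]); dd=t.query(q[:,:2],6)[0][:,5]; q=q[dd<np.median(dd)*2.2]
            A.setdefault(k,[]).append(q); fit(q,n+' '+k)
    for k in A: fit(np.vstack(A[k]),'both '+k)
E
python3 fit.py
```

```text
scene sep 1252 [564.1   4.7] [127.5 128.1] 79.3 zmed 60.5
scene tin 265 [ 505.7 -282.4] [133.3 130. ] 62.2 zmed 49.2
scene stack 861 [514.8 275.9] [133.9 131.5] 22.1 zmed 53.2
scene ear 92 [586.2 245.3] [30.7 11.3] 70.8 zmed 78.8
scene jar 138 [ 390.5 -128. ] [45.4 43.2] 31.3 zmed 68.6
scene dish 136 [383.4 130.7] [74.8 79. ] 41.8 zmed 28.1
scene chop 152 [ 761.6 -142.3] [156.7  46.4] 3.1 zmed 12.9
side sep 1376 [562.3   2.7] [131.  128.2] 78.9 zmed 61.0
side tin 752 [ 500.4 -285.8] [134.4 133.1] 61.9 zmed 49.4
side stack 722 [509.4 273.5] [134.4 134.2] 21.6 zmed 52.3
side ear 38 [581.7 241.4] [29.2  9.9] 65.2 zmed 82.4
side jar 332 [ 385.2 -132.1] [45.1 45.1] 63.7 zmed 69.6
side dish 206 [377.8 131. ] [79.3 77.8] 10.7 zmed 28.2
side chop 273 [ 738.9 -145.7] [202.9  47.8] 3.6 zmed 13.9
both sep 2628 [563.1   2.7] [131.3 129.7] 79.1 zmed 60.8
both tin 1017 [ 502.3 -284.1] [139.1 134.8] 61.9 zmed 49.4
both stack 1583 [511.9 274.4] [139.7 134.2] 21.6 zmed 52.8
both ear 130 [584.8 243.7] [35.9 13.7] 65.2 zmed 79.5
both jar 470 [ 387.7 -130.3] [51.8 45.1] 37.3 zmed 69.3
both dish 342 [380.6 129.7] [80.  81.5] 54.3 zmed 28.1
both chop 425 [ 738.9 -144.7] [202.9  49.7] 3.6 zmed 13.6
```

```bash
cat > go.py <<'E'
# usage: go.py x y z toolY_yaw_deg -> shift/turn in pendant units from the present measured pose
import sys; from h import *
s=ctrl.sense(); R=Rm(s['ee_rot']); p=s['eef_pos']; x,y,z,w=map(float,sys.argv[1:5])
yaw=np.degrees(np.arctan2(R[1,1],R[0,1])); dw=(w-yaw+90)%180-90
print('t',s['time_s'],'tcp',np.round(p,1),'yaw',yaw.round(2),'tilt',np.degrees(np.arccos(-R[2,2])).round(2),'F',np.round(s['force'],1),'w',s['grip_width'],s['grip_force'])
print('shift',(R.T@(np.array([x,y,z])-p)/200).round(4),'spin',round(-dw/180,4))
E
python3 go.py 563 3.5 200 79.1
python3 -m pendant '[[[-0.912,-0.652,0,0,1],[-0.912,-0.652,0,0,1],[-0.912,-0.652,0,0,1],[-0.912,-0.652,0,0,1],[-0.912,-0.652,0,0,1],[-0.912,-0.652,0,0,1]]]' 20
python3 -m pendant '[[[-0.912,-0.652,0,0,1],[-0.912,-0.652,0,0,1],[-0.912,-0.652,0,0,1],[-0.912,-0.652,0,0,1],[-0.912,-0.652,0,0,1],[-0.912,-0.652,0,0,1]]]'
python3 go.py 563 3.5 200 79.1
```

```text
t 0.15 tcp [121.  510.6 230.9] yaw 76.66 tilt 0.06 F [-1.  -0.5  0.7] w 0.9974598669703788 0.0
shift [-2.7352 -1.9574  0.1557] spin -0.0135
time_s: 0.75
eef_pos: [270.1, 340.0, 231.2]
ee_rot: [0.0, 0.118, 0.993, -0.0]
force: [0.9, 0.1, -0.6]
grip_width: 0.997
grip_force: 0.0
time_s: 1.35
eef_pos: [417.2, 171.5, 230.9]
ee_rot: [-0.0, 0.118, 0.993, -0.0]
force: [0.7, -0.5, -0.4]
grip_width: 1.002
grip_force: 0.0
t 1.35 tcp [417.2 171.5 230.9] yaw 76.48 tilt 0.03 F [ 0.7 -0.5 -0.4] w 1.001625382139118 0.0
shift [-0.9051 -0.6465  0.1544] spin -0.0146
```

```bash
python3 -m pendant '[[[-0.905,-0.646,0,-0.0146,1],[-0.905,-0.646,0,-0.0146,1],[-0.905,-0.646,0,-0.0146,1],[-0.905,-0.646,0,-0.0146,1],[-0.905,-0.646,0,-0.0146,1],[-0.905,-0.646,0,-0.0146,1],[-0.905,-0.646,0,-0.0146,1]]]' >/dev/null
python3 go.py 563 3.5 200 79.1
python3 - <<'E'
from h import *
from fit import fit
im,d,c=snap('wrist');cv2.imwrite('pics/w1.png',im);P=cloudq(d,c)
q=rect(P,52,72,np.array((563,3.5)),100);fit(q,'sep wrist')
hsv=cv2.cvtColor(im,cv2.COLOR_BGR2HSV);
E
```

```text
t 2.05 tcp [561.8   7.  230.9] yaw 79.35 tilt 0.07 F [ 0.6  1.  -0.3] w 1.0010455323814715 0.0
shift [-0.0094 -0.0161  0.1547] spin 0.0014
sep wrist 9123 [563.7   2.1] [126.5 126.7] 78.9 zmed 60.7
```

View pics/w1.png

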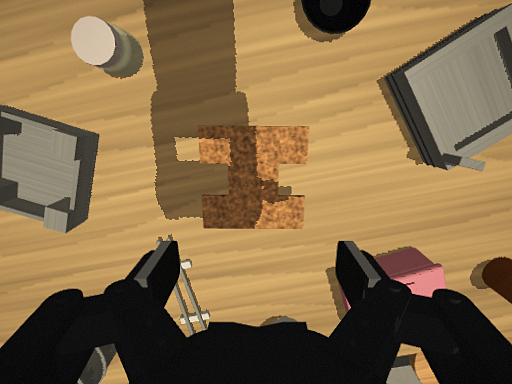

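The wrist view shows the sheet clearly at (200–308, 127–229) with its notches left and right at rows 163–195. The fit gives 126.5×126.7 mm, centre (563.7, 2.1), tool-y yaw 78.9°. Descending.

```bash
python3 go.py 563.7 2.1 38 78.9
python3 -m pendant '[[[-0.0135,-0.023,0.3,0.002,1],[-0.0135,-0.023,0.6,0.002,1],[-0.0135,-0.023,0.7,0.002,1],[-0.0135,-0.023,0.7,0.002,1],[-0.0135,-0.023,0.7,0.002,1]]]'
python3 go.py 563.7 2.1 38 78.9
```

```text
t 2.1 tcp [561.6   7.3 231.2] yaw 79.38 tilt 0.05 F [-1.2  0.1  1.1] w 0.9975222546074693 0.0
shift [-0.0157 -0.0239  0.966 ] spin 0.0027
time_s: 2.6
eef_pos: [564.3, 1.4, 92.8]
ee_rot: [0.001, 0.096, 0.995, -0.0]
force: [1.0, 0.0, 1.1]
grip_width: 0.995
grip_force: 0.0
t 2.6 tcp [564.3   1.4  92.8] yaw 79.01 tilt 0.06 F [1.  0.  1.1] w 0.9950943270792962 0.0
shift [0.0038 0.0026 0.2742] spin 0.0006
```

```bash
python3 -m pendant '[[[0,0.002,0.07,0,1],[0,0.002,0.14,0,1],[0,0.002,0.21,0,1],[0,0.002,0.27,0,1],[0,0.002,0.27,0,1],[0,0.002,0.27,0,0.6],[0,0.002,0.27,0,0.6],[0,0.002,0.27,0,0.6],[0,0.002,0.27,0,0.5],[0,0.002,0.27,0,0.5],[0,0.002,0.27,0,0.5],[0,0.002,0.27,0,0.5]]]' 30
python3 go.py 563.7 2.1 130 78.9
```

```text
time_s: 3.8
eef_pos: [564.6, 0.7, 38.0]
ee_rot: [0.001, 0.096, 0.995, -0.0]
force: [-1.7, -0.8, 5.3]
grip_width: 0.692
grip_force: 32.9
t 3.8 tcp [564.6   0.7  38. ] yaw 78.93 tilt 0.08 F [-1.7 -0.8  5.3] w 0.6917741297478867 32.87458956241608
shift [ 0.0049  0.006  -0.46  ] spin 0.0002
```

```bash
python3 -m pendant '[[[0,0,-0.05,0,0.5],[0,0,-0.2,0,0.5],[0,0,-0.45,0,0.5],[0,0,-0.7,0,0.5],[0,0,-0.7,0,0.5],[0,0,-0.7,0,0.5]]]' 
python3 go.py 503 -284 150 62
```

```text
time_s: 4.4
eef_pos: [564.2, 0.9, 178.3]
ee_rot: [0.001, 0.096, 0.995, -0.0]
force: [-1.0, 0.3, -0.7]
grip_width: 0.692
grip_force: 32.8
t 4.4 tcp [564.2   0.9 178.3] yaw 78.94 tilt 0.11 F [-1.   0.3 -0.7] w 0.6919918981476815 32.79820382595062
shift [ 0.0273 -1.4566  0.1413] spin 0.0941
```

```bash
python3 -m pendant '[[[0,-0.15,0,0.01,0.5],[0,-0.3,0,0.03,0.5],[0,-0.5,0,0.05,0.5],[0,-0.7,0,0.07,0.5],[0,-0.85,0,0.094,0.5],[0,-0.95,0,0.094,0.5],[0,-0.95,0,0.094,0.5],[0,-0.95,0,0.094,0.5]]]' 
python3 go.py 503 -284 150 62
python3 - <<'E'
from h import *
from fit import fit
im,d,c=snap('wrist');cv2.imwrite('pics/w2.png',im);P=cloudq(d,c)
hsv=cv2.cvtColor(im,cv2.COLOR_BGR2HSV);g=hsv[...,1]<90
q=rect(P,44,56,np.array((503,-284)),100,g);fit(q,'tin wrist')
q=rect(P,130,230,np.array((520,-190)),130,hsv[...,1]>100);fit(q,'sheet')
E
```

```text
time_s: 5.2
eef_pos: [527.1, -185.2, 176.1]
ee_rot: [-0.001, 0.242, 0.97, 0.001]
force: [0.6, -0.1, -0.2]
grip_width: 0.692
grip_force: 32.8
t 5.2 tcp [ 527.1 -185.2  176.1] yaw 61.99 tilt 0.15 F [ 0.6 -0.1 -0.2] w 0.6919611626067788 32.79961824417114
shift [-0.1259 -0.4929  0.13  ] spin -0.0001
tin wrist 1423 [ 476.6 -330.6] [ 30.8 131.7] 62.1 zmed 49.4
sheet 37564 [ 526.4 -184.5] [127.5 127.1] 62.0 zmed 198.9
```

View pics/w2.png

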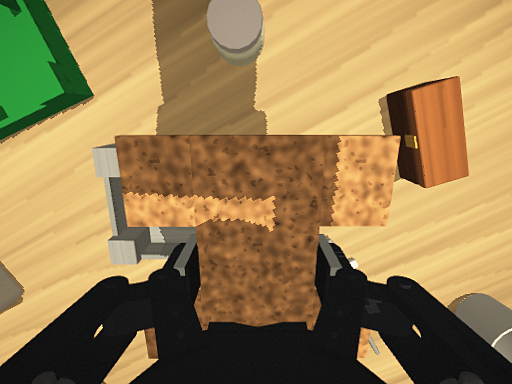

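The sheet is held level, centred on the TCP with yaw 62°. The visible tin strip at (95–195, 145–262) puts the tin centre at (500.4, -285.8).

```bash
python3 go.py 501.1 -286.4 33 62
python3 -m pendant '[[[-0.05,-0.15,0,0,0.5],[-0.1,-0.3,0.05,0,0.5],[-0.12,-0.45,0.15,0,0.5],[-0.123,-0.504,0.3,0,0.5],[-0.123,-0.504,0.4,0,0.5],[-0.123,-0.504,0.4,0,0.5],[-0.123,-0.504,0.4,0,0.5],[-0.123,-0.504,0.4,0,0.5]]]' 
python3 go.py 501.1 -286.4 33 62
```

```text
t 5.25 tcp [ 527.4 -184.7  176.4] yaw 62.04 tilt 0.12 F [ 0.1 -0.  -1.1] w 0.6926203142488754 32.79967188835144
shift [-0.1238 -0.5108  0.7164] spin 0.0002
time_s: 6.05
eef_pos: [502.9, -285.9, 98.7]
ee_rot: [0.001, 0.241, 0.97, -0.0]
force: [0.7, -0.1, -0.8]
grip_width: 0.692
grip_force: 32.8
t 6.05 tcp [ 502.9 -285.9   98.7] yaw 62.08 tilt 0.13 F [ 0.7 -0.1 -0.8] w 0.6919208141479795 32.79187738895416
shift [ 0.0075 -0.0063  0.3285] spin 0.0004
```

```bash
python3 -m pendant '[[[0.007,-0.006,0.08,0,0.5],[0.007,-0.006,0.16,0,0.5],[0.007,-0.006,0.22,0,0.5],[0.007,-0.006,0.27,0,0.5],[0.007,-0.006,0.3,0,0.5],[0.007,-0.006,0.315,0,0.5],[0.007,-0.006,0.322,0,0.5],[0.007,-0.006,0.328,0,0.5],[0.007,-0.006,0.328,0,0.5]]]' 
python3 go.py 501.1 -286.4 33 62
```

```text
time_s: 6.95
eef_pos: [500.5, -286.7, 33.0]
ee_rot: [0.0, 0.242, 0.97, -0.0]
force: [-3.3, 2.5, 7.1]
grip_width: 0.691
grip_force: 33.5
t 6.95 tcp [ 500.5 -286.7   33. ] yaw 62.0 tilt 0.05 F [-3.3  2.5  7.1] w 0.6910017219390883 33.50617289543152
shift [-0.0019  0.0028  0.    ] spin 0.0
```

```bash
python3 -m pendant '[[[0,0,0,0,0.75],[0,0,0,0,0.85],[0,0,0,0,0.88],[0,0,0,0,0.88],[0,0,0,0,0.88],[0,0,-0.08,0,0.88],[0,0,-0.2,0,0.88],[0,0,-0.4,0,0.88],[0,0,-0.6,0,0.88],[0,0,-0.8,0,0.88],[0,0,-0.9,0,0.88],[0,0,-0.9,0,1]]]' 
python3 go.py 584 244 230 -23.1
python3 - <<'E'
from h import *
from fit import fit
im,d,c=snap('side');P=cloudq(d,c);hsv=cv2.cvtColor(im,cv2.COLOR_BGR2HSV)
q=rect(P,50,66,np.array((501,-286)),100,(hsv[...,1]>90));fit(q,'sheet side')
A=np.c_[q[:,:2],np.ones(len(q))];print('plane',np.linalg.lstsq(A,q[:,2],rcond=None)[0])
q=rect(P,42,60,np.array((501,-286)),105,hsv[...,1]<70);print(len(q));fit(q,'tin side')
E
```

```text
time_s: 8.15
eef_pos: [501.1, -287.3, 214.8]
ee_rot: [0.003, 0.242, 0.97, -0.001]
force: [0.3, -0.5, 0.5]
grip_width: 0.995
grip_force: 0.0
t 8.15 tcp [ 501.1 -287.3  214.8] yaw 62.01 tilt 0.34 F [ 0.3 -0.5  0.5] w 0.995189613317333 0.0
shift [ 0.88    2.5402 -0.0843] spin 0.4729
sheet side 2398 [ 500.2 -286.8] [130.2 131.1] 62.2 zmed 55.7
plane [2.58989083e-03 4.88935516e-03 5.58042754e+01]
112
tin side 112 [ 499.9 -287.2] [132.1 133.6] 61.9 zmed 47.3
```

The sheet lies flat (top at z 55.7) and is centred and square within 1 mm. Moving to the stack.

```bash
python3 -m pendant '[[[0.1,0.2,-0.08,0.04,1],[0.2,0.4,-0.08,0.09,1],[0.3,0.6,-0.08,0.13,1],[0.35,0.8,-0.08,0.18,1],[0.35,0.95,-0.08,0.22,1],[0.35,0.95,-0.08,0.27,1],[0.35,0.95,-0.08,0.32,1],[0.35,0.95,-0.08,0.36,1],[0.35,0.95,-0.08,0.41,1],[0.35,0.95,-0.08,0.45,1],[0.35,0.95,-0.08,0.473,1],[0.35,0.95,-0.08,0.473,1]]]' 
python3 go.py 570 200 230 -23.1
```

```text
time_s: 9.4
eef_pos: [527.1, -85.8, 226.1]
ee_rot: [-0.001, 0.835, 0.551, -0.001]
force: [0.9, 0.1, -0.5]
grip_width: 1.002
grip_force: 0.0
t 9.4 tcp [527.1 -85.8 226.1] yaw -23.16 tilt 0.16 F [ 0.9  0.1 -0.5] w 1.0019612191391347 0.0
shift [ 1.3983 -0.3651 -0.0186] spin -0.0004
```

```bash
python3 -m pendant '[[[0.2,-0.05,0,0,1],[0.4,-0.1,0,0,1],[0.6,-0.15,0,0,1],[0.8,-0.2,0,0,1],[0.9,-0.23,0,0,1],[0.9,-0.23,0,0,1],[0.9,-0.23,0,0,1]]]' >/dev/null
python3 -m pendant '[[[0.2,-0.05,0,0,1],[0.35,-0.1,0,0,1],[0.45,-0.13,0,0,1],[0.45,-0.13,0,0,1],[0.45,-0.13,0,0,1]]]' >/dev/null
python3 go.py 584 244 200 -23.1
python3 - <<'E'
from h import *
from fit import fit
im,d,c=snap('wrist');cv2.imwrite('pics/w3.png',im);P=cloudq(d,c)
hsv=cv2.cvtColor(im,cv2.COLOR_BGR2HSV);g=hsv[...,1]<70
q=rect(P,48,58,np.array((512,275)),105,g);fit(q,'flange')
q=rect(P,62,95,np.array((584,244)),40,g);fit(q,'ear')
q=rect(P,80,95,np.array((584,244)),40,g);fit(q,'eartop')
E
```

```text
t 10.6 tcp [567.5 189.4 227.3] yaw -23.14 tilt 0.05 F [-0.7  0.1  0.2] w 0.9986982302198238 0.0
shift [ 0.2837 -0.0315  0.1362] spin -0.0002
flange 5952 [511.4 275.2] [132.4 132.2] 22.4 zmed 52.6
ear 283 [585.  244.7] [29.5  9.4] 66.3 zmed 84.6
eartop 283 [585.  244.7] [29.5  9.4] 66.3 zmed 84.6
```

View pics/w3.png

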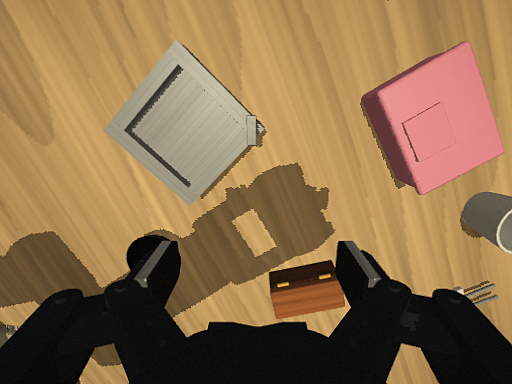

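Wrist view: the tray is at (105–265, 42–205) with its ear at (252,130), giving the ear at (585, 244.7), top z ≈ 84.6, diagonal −23°. Now I'll descend onto the ear.

```bash
python3 -m pendant '[[[0.15,-0.015,0.1,0,1],[0.28,-0.03,0.3,-0.001,1],[0.288,-0.031,0.45,-0.001,1],[0.288,-0.031,0.5,-0.001,1],[0.288,-0.031,0.5,-0.001,1],[0.288,-0.031,0.5,-0.001,1]]]' 
python3 go.py 585 244.7 64 -23.1
```

```text
time_s: 11.25
eef_pos: [585.3, 245.1, 129.6]
ee_rot: [0.001, 0.834, 0.552, 0.001]
force: [-0.4, 0.0, -0.8]
grip_width: 0.996
grip_force: 0.0
t 11.25 tcp [585.3 245.1 129.6] yaw -23.02 tilt 0.15 F [-0.4  0.  -0.8] w 0.9961186887381085 0.0
shift [-0.003  -0.0013  0.3281] spin 0.0005
```

```bash
python3 -m pendant '[[[-0.003,-0.001,0.1,0,1],[-0.003,-0.001,0.2,0,1],[-0.003,-0.001,0.28,0,0.7],[-0.003,-0.001,0.328,0,0.5],[-0.003,-0.001,0.328,0,0.35],[-0.003,-0.001,0.328,0,0.25],[-0.003,-0.001,0.328,0,0.2],[-0.003,-0.001,0.328,0,0.15],[-0.003,-0.001,0.328,0,0.1],[-0.003,-0.001,0.328,0,0.05],[-0.003,-0.001,0.328,0,0],[-0.003,-0.001,0.328,0,0]]]' 20
python3 -m pendant '[[[0,0,0,0,0],[0,0,0,0,0],[0,0,0,0,0]]]'
python3 go.py 585 244.7 64 -23.1
```

```text
time_s: 12.45
eef_pos: [584.4, 245.6, 62.9]
ee_rot: [0.0, 0.834, 0.552, 0.001]
force: [-0.5, -0.5, 5.9]
grip_width: 0.111
grip_force: 20.4
time_s: 12.75
eef_pos: [584.4, 245.6, 63.0]
ee_rot: [0.0, 0.834, 0.552, 0.001]
force: [-0.1, -1.1, 6.7]
grip_width: 0.111
grip_force: 20.4
t 12.75 tcp [584.4 245.6  63. ] yaw -22.94 tilt 0.08 F [-0.1 -1.1  6.7] w 0.11056316875030556 20.419243276119232
shift [-0.003   0.0047 -0.0052] spin 0.0009
```

```bash
cat > tilt.py <<'E'
from h import *
from fit import fit
s=ctrl.sense();print('t',s['time_s'],np.round(s['eef_pos'],1),'F',np.round(s['force'],1),'M',np.round(s['wrist_torque'],2),s['grip_width'],s['grip_force'])
u=np.array([np.cos(np.radians(-23)),np.sin(np.radians(-23))])
for n in('side','scene'):
    im,d,c=snap(n);P=cloudq(d,c);hsv=cv2.cvtColor(im,cv2.COLOR_BGR2HSV)
    q=rect(P,25,110,np.array((511.4,275.2)),110,hsv[...,1]<70)
    v=q[:,:2]-[511.4,275.2]; a=v@u; b=v@np.array([-u[1],u[0]]); rim=np.maximum(abs(a+b),abs(a-b))/2**.5
    m=(rim>54)&(rim<64)&(q[:,2]>46)
    for lo,hi in((-95,-65),(-65,-40),(-40,-10),(-10,10),(10,40),(40,65)):
        k=m&(a>lo)&(a<hi); print(n,(lo,hi),k.sum(),np.percentile(q[k,2],[20,50,80]).round(1) if k.any() else '')
E
python3 -m pendant '[[[0,0,-0.005,0,0],[0,0,-0.01,0,0],[0,-0.001,-0.015,0,0],[0,-0.002,-0.02,0,0],[0,-0.003,-0.025,0,0],[0,-0.004,-0.03,0,0],[0,-0.005,-0.035,0,0],[0,-0.006,-0.04,0,0],[0,-0.006,-0.04,0,0]]]'
python3 tilt.py
```

```text
time_s: 13.65
eef_pos: [582.8, 246.0, 70.0]
ee_rot: [0.0, 0.834, 0.552, -0.0]
force: [1.1, -0.7, -5.8]
grip_width: 0.111
grip_force: 24.8
t 13.65 [582.8 246.   70. ] F [ 1.1 -0.7 -5.8] M [-0.16 -0.49 -0.01] 0.11122676944701174 24.80185478925705
side (-95, -65) 35 [55.7 57.3 58.1]
side (-65, -40) 50 [55.9 57.3 58.7]
side (-40, -10) 59 [56.6 57.7 58.7]
side (-10, 10) 43 [56.3 57.9 59.4]
side (10, 40) 71 [50.9 58.  59.9]
side (40, 65) 58 [52.9 59.2 60.6]
scene (-95, -65) 45 [55.6 57.  58.3]
scene (-65, -40) 44 [56.6 57.7 59.1]
scene (-40, -10) 46 [57.  58.  58.9]
scene (-10, 10) 36 [55.9 58.4 59.8]
scene (10, 40) 56 [56.2 58.4 59.8]
scene (40, 65) 47 [56.7 59.5 60.4]
```

The tray rises almost level (ear +7 mm, far corner +4 mm) because the deep grip resists tilting. I'll set it back down and regrip only the top ~10 mm of the ear, so it can hinge in the pads.

```bash
python3 -m pendant '[[[0,0.002,0.01,0,0],[0,0.003,0.02,0,0],[0,0.005,0.03,0,0],[0,0.006,0.04,0,0],[0,0.006,0.04,0,0],[0,0.006,0.04,0,0.25],[0,0.006,0.04,0,0.25],[0,0.006,0.04,0,0.25]]]' >/dev/null
python3 tilt.py
python3 -m pendant '[[[0,0,-0.02,0,0.25],[0,0,-0.04,0,0.25],[0,0,-0.055,0,0.2],[0,0,-0.055,0,0.15],[0,0,-0.055,0,0.1],[0,0,-0.055,0,0.05],[0,0,-0.055,0,0],[0,0,-0.055,0,0],[0,0,-0.055,0,0]]]' 20
```

```text
t 14.55 [583.9 245.5  62. ] F [-0.2  0.5 -0.2] M [-0.02 -0.05  0.01] 0.2520148367873851 0.0
side (-95, -65) 41 [51.9 53.3 54.3]
side (-65, -40) 51 [51.8 53.2 53.9]
side (-40, -10) 57 [52.1 53.6 54.7]
side (-10, 10) 34 [52.5 53.3 54.1]
side (10, 40) 58 [51.6 53.3 54. ]
side (40, 65) 40 [51.4 53.3 54.6]
scene (-95, -65) 38 [52.6 53.4 54.6]
scene (-65, -40) 51 [52.6 53.3 54.4]
scene (-40, -10) 43 [51.6 52.9 54.2]
scene (-10, 10) 33 [51.8 54.4 55.3]
scene (10, 40) 48 [52.3 53.5 54.5]
scene (40, 65) 48 [52.8 53.7 55. ]
time_s: 15.55
eef_pos: [584.1, 245.6, 73.6]
ee_rot: [0.0, 0.834, 0.552, 0.0]
force: [-0.7, -0.1, 5.0]
grip_width: 0.112
grip_force: 19.9
```

```bash
python3 -m pendant '[[[0,0,-0.005,0,0],[0,0,-0.01,0,0],[0,-0.001,-0.015,0,0],[0,-0.002,-0.02,0,0],[0,-0.003,-0.025,0,0],[0,-0.004,-0.03,0,0],[0,-0.005,-0.035,0,0],[0,-0.005,-0.035,0,0]]]'
python3 tilt.py
```

```text
time_s: 16.35
eef_pos: [582.8, 245.9, 80.0]
ee_rot: [-0.0, 0.834, 0.552, -0.0]
force: [-0.9, 0.4, -4.5]
grip_width: 0.114
grip_force: 20.7
t 16.35 [582.8 245.9  80. ] F [-0.9  0.4 -4.5] M [-0.13 -0.09  0.05] 0.1139352893073062 20.668746199837642
side (-95, -65) 34 [53.6 55.  56.2]
side (-65, -40) 51 [54.5 55.5 56.7]
side (-40, -10) 58 [54.9 55.9 57.2]
side (-10, 10) 45 [55.4 57.  58.1]
side (10, 40) 66 [54.7 56.9 58.4]
side (40, 65) 53 [56.5 58.3 59.2]
scene (-95, -65) 41 [53.9 55.3 56.2]
scene (-65, -40) 47 [54.1 55.6 56.9]
scene (-40, -10) 44 [54.9 55.6 57.1]
scene (-10, 10) 33 [55.2 57.3 58.6]
scene (10, 40) 59 [56.  57.5 58.8]
scene (40, 65) 49 [55.9 58.5 59.9]
```

```bash
python3 -m pendant '[[[0,-0.001,-0.005,0,0],[0,-0.002,-0.01,0,0],[0,-0.002,-0.015,0,0],[0,-0.003,-0.02,0,0],[0,-0.003,-0.025,0,0],[0,-0.003,-0.025,0,0]]]'
python3 tilt.py
```

```text
time_s: 17.05
eef_pos: [582.8, 246.2, 85.7]
ee_rot: [0.0, 0.834, 0.552, 0.0]
force: [0.6, -0.3, -1.1]
grip_width: 0.11
grip_force: 19.7
t 17.05 [582.8 246.2  85.7] F [ 0.6 -0.3 -1.1] M [ 0.03 -0.1  -0.01] 0.10953959504959668 19.67769742012024
side (-95, -65) 46 [59.1 61.6 63.2]
side (-65, -40) 52 [60.8 62.7 64. ]
side (-40, -10) 74 [58.9 62.6 64.1]
side (-10, 10) 47 [61.8 63.  64.3]
side (10, 40) 76 [50.8 62.9 64.4]
side (40, 65) 55 [52.4 64.  65.4]
scene (-95, -65) 44 [61.6 62.9 64.1]
scene (-65, -40) 49 [61.4 62.8 64.6]
scene (-40, -10) 42 [61.9 62.8 63.8]
scene (-10, 10) 43 [55.5 63.4 65.2]
scene (10, 40) 63 [51.7 62.8 64.6]
scene (40, 65) 46 [51.5 63.8 65. ]
```

All four nubs let go and the tray then levelled itself in the grip (ear +11 mm, far corner +9 mm), so the tilt isn't enough yet. The lower tray stayed down. I'll set it back and regrip with only ~6 mm overlap, so gravity and the nubs tip it more.

```bash
python3 -m pendant '[[[0,0.002,0.01,0,0],[0,0.003,0.02,0,0],[0,0.005,0.03,0,0],[0,0.007,0.04,0,0],[0,0.008,0.05,0,0],[0,0.008,0.06,0,0],[0,0.008,0.062,0,0],[0,0.008,0.062,0,0.25],[0,0.008,0.062,0,0.25],[0,0.008,0.062,0,0.25]]]'
python3 tilt.py
python3 -m pendant '[[[0,0,-0.01,0,0.25],[0,0,-0.02,0,0.25],[0,0,-0.03,0,0.2],[0,0,-0.03,0,0.15],[0,0,-0.03,0,0.1],[0,0,-0.03,0,0.05],[0,0,-0.03,0,0],[0,0,-0.03,0,0],[0,0,-0.03,0,0]]]' 20
```

```text
time_s: 18.15
eef_pos: [583.6, 245.5, 72.1]
ee_rot: [-0.0, 0.834, 0.552, -0.001]
force: [-0.7, 0.0, -0.8]
grip_width: 0.253
grip_force: 0.0
t 18.15 [583.6 245.5  72.1] F [-0.7  0.  -0.8] M [ 0.05 -0.03 -0.02] 0.2526164465840653 0.0
side (-95, -65) 35 [51.7 53.  54.1]
side (-65, -40) 48 [51.5 52.8 54.2]
side (-40, -10) 54 [51.4 52.9 54.1]
side (-10, 10) 40 [51.6 52.7 54. ]
side (10, 40) 59 [51.8 53.3 54.5]
side (40, 65) 54 [52.1 53.3 54.4]
scene (-95, -65) 41 [51.9 53.3 54.9]
scene (-65, -40) 43 [52.5 53.3 54.7]
scene (-40, -10) 52 [51.6 52.9 54.1]
scene (-10, 10) 29 [52.8 53.6 55.2]
scene (10, 40) 43 [52.2 53.3 54.8]
scene (40, 65) 45 [52.7 54.1 55.6]
time_s: 19.15
eef_pos: [584.1, 245.6, 79.1]
ee_rot: [0.0, 0.834, 0.552, 0.0]
force: [-1.5, -0.3, 4.8]
grip_width: 0.108
grip_force: 20.1
```

```bash
python3 -m pendant '[[[0,0,-0.005,0,0],[0,0,-0.01,0,0],[0,-0.001,-0.015,0,0],[0,-0.002,-0.02,0,0],[0,-0.003,-0.025,0,0],[0,-0.004,-0.03,0,0],[0,-0.005,-0.035,0,0],[0,-0.006,-0.04,0,0],[0,-0.006,-0.04,0,0]]]'
python3 tilt.py
```

```text
time_s: 20.05
eef_pos: [582.8, 246.1, 86.8]
ee_rot: [-0.0, 0.834, 0.552, -0.0]
force: [-0.9, -0.0, -2.4]
grip_width: 0.109
grip_force: 19.8
t 20.05 [582.8 246.1  86.8] F [-0.9 -0.  -2.4] M [-0.06  0.12  0.06] 0.10855084905640791 19.81892365962267
side (-95, -65) 35 [53.2 54.1 55.2]
side (-65, -40) 45 [53.1 55.  56.7]
side (-40, -10) 60 [54.4 55.9 57.2]
side (-10, 10) 45 [54.7 57.  58.5]
side (10, 40) 74 [51.2 57.8 59.2]
side (40, 65) 65 [50.1 59.  60.5]
scene (-95, -65) 39 [53.7 54.6 55.7]
scene (-65, -40) 50 [53.8 55.  56.4]
scene (-40, -10) 43 [54.2 55.8 57.2]
scene (-10, 10) 30 [56.2 58.2 59.2]
scene (10, 40) 50 [55.8 57.5 59.1]
scene (40, 65) 44 [57.2 58.9 60.3]
```

```bash
python3 -m pendant '[[[0,-0.001,-0.005,0,0],[0,-0.002,-0.01,0,0],[0,-0.003,-0.015,0,0],[0,-0.004,-0.02,0,0],[0,-0.004,-0.02,0,0]]]'
python3 tilt.py
```

```text
time_s: 20.65
eef_pos: [582.6, 246.3, 91.3]
ee_rot: [0.0, 0.834, 0.552, 0.001]
force: [0.2, -1.1, -1.4]
grip_width: 0.111
grip_force: 20.0
t 20.65 [582.6 246.3  91.3] F [ 0.2 -1.1 -1.4] M [-0.18 -0.13  0.03] 0.11138946714491273 20.001425877562724
side (-95, -65) 39 [55.2 57.4 58.7]
side (-65, -40) 51 [57.7 59.4 60.9]
side (-40, -10) 75 [58.1 60.  61.7]
side (-10, 10) 51 [51.3 60.5 62.5]
side (10, 40) 74 [51.3 61.7 63.5]
side (40, 65) 63 [55.  64.  65.7]
scene (-95, -65) 39 [57.2 58.3 59.9]
scene (-65, -40) 46 [58.6 59.7 60.4]
scene (-40, -10) 42 [59.1 60.2 61.2]
scene (-10, 10) 37 [52.6 62.1 63.1]
scene (10, 40) 58 [50.5 62.3 64. ]
scene (40, 65) 46 [51.1 63.8 65.3]
```

Closer, with a tilt of about 8 mm over the diagonal, but the far corner would reach its 10 mm limit just as the ear passes 18 mm. I'll set it down once more and regrip ~3 mm deep for a freer hinge.

```bash
python3 -m pendant '[[[0,0.002,0.01,0,0],[0,0.003,0.02,0,0],[0,0.005,0.03,0,0],[0,0.007,0.04,0,0],[0,0.008,0.05,0,0],[0,0.01,0.06,0,0],[0,0.01,0.064,0,0],[0,0.01,0.064,0,0.25],[0,0.01,0.064,0,0.25],[0,0.01,0.064,0,0.25]]]'
python3 tilt.py | grep -v ' (-[46]'
python3 -m pendant '[[[0,0,-0.01,0,0.25],[0,0,-0.02,0,0.2],[0,0,-0.02,0,0.2],[0,0,-0.02,0,0.15],[0,0,-0.02,0,0.1],[0,0,-0.02,0,0.05],[0,0,-0.02,0,0],[0,0,-0.02,0,0],[0,0,-0.02,0,0]]]' 20
```

```text
time_s: 21.75
eef_pos: [583.6, 245.6, 77.3]
ee_rot: [-0.0, 0.834, 0.552, -0.001]
force: [0.7, 0.5, -0.4]
grip_width: 0.252
grip_force: 0.0
t 21.75 [583.6 245.6  77.3] F [ 0.7  0.5 -0.4] M [ 0.01 -0.01 -0.02] 0.2521868139335226 0.0
side (-95, -65) 37 [51.7 53.4 54.4]
side (-10, 10) 45 [51.8 53.  54.2]
side (10, 40) 70 [51.3 53.1 54.7]
side (40, 65) 52 [51.2 53.2 54.3]
scene (-95, -65) 36 [51.7 53.2 54.4]
scene (-10, 10) 32 [52.7 53.9 54.9]
scene (10, 40) 47 [52.  53.  54.3]
scene (40, 65) 41 [52.6 54.3 55.5]
time_s: 22.75
eef_pos: [583.9, 245.5, 82.0]
ee_rot: [-0.0, 0.834, 0.552, -0.0]
force: [-2.2, 0.0, 4.2]
grip_width: 0.106
grip_force: 19.7
```

```bash
python3 -m pendant '[[[0,0,-0.005,0,0],[0,0,-0.01,0,0],[0,-0.001,-0.015,0,0],[0,-0.002,-0.02,0,0],[0,-0.003,-0.025,0,0],[0,-0.004,-0.03,0,0],[0,-0.005,-0.035,0,0],[0,-0.006,-0.04,0,0],[0,-0.006,-0.045,0,0],[0,-0.007,-0.05,0,0],[0,-0.007,-0.05,0,0]]]'
python3 tilt.py
```

```text
time_s: 23.85
eef_pos: [582.9, 246.1, 92.3]
ee_rot: [0.0, 0.834, 0.552, 0.0]
force: [-2.1, -0.5, -1.2]
grip_width: 0.106
grip_force: 19.6
t 23.85 [582.9 246.1  92.3] F [-2.1 -0.5 -1.2] M [-0.15  0.22  0.11] 0.10648988834737999 19.634720038447995
side (-95, -65) 34 [53.2 55.  56.3]
side (-65, -40) 47 [55.  56.1 57.5]
side (-40, -10) 77 [53.9 57.1 60.4]
side (-10, 10) 47 [51.3 59.  61.7]
side (10, 40) 70 [50.7 59.5 62.2]
side (40, 65) 54 [50.7 61.7 62.9]
scene (-95, -65) 41 [53.6 54.9 56.4]
scene (-65, -40) 46 [54.8 55.9 57.3]
scene (-40, -10) 41 [54.7 55.7 57. ]
scene (-10, 10) 39 [55.  57.1 58.5]
scene (10, 40) 50 [56.2 57.9 59.7]
scene (40, 65) 51 [57.2 61.2 62.4]
```

```bash
python3 -m pendant '[[[0,-0.001,-0.01,0,0],[0,-0.003,-0.02,0,0],[0,-0.004,-0.03,0,0],[0,-0.006,-0.04,0,0],[0,-0.006,-0.045,0,0],[0,-0.006,-0.045,0,0]]]'
python3 tilt.py
```

```text
time_s: 24.55
eef_pos: [581.7, 246.6, 101.2]
ee_rot: [0.0, 0.834, 0.552, 0.0]
force: [-0.4, 0.0, -1.4]
grip_width: 0.111
grip_force: 19.9
t 24.55 [581.7 246.6 101.2] F [-0.4  0.  -1.4] M [-0.06 -0.06 -0.01] 0.11146459254384508 19.93324832234066
side (-95, -65) 44 [61.9 64.1 66.1]
side (-65, -40) 59 [61.8 65.2 66.6]
side (-40, -10) 85 [53.3 66.2 67.9]
side (-10, 10) 55 [51.2 67.5 69.2]
side (10, 40) 70 [50.7 69.1 71.2]
side (40, 65) 59 [54.6 70.6 72. ]
scene (-95, -65) 42 [63.6 64.5 66.1]
scene (-65, -40) 41 [64.8 65.6 67. ]
scene (-40, -10) 44 [65.3 66.3 67.5]
scene (-10, 10) 43 [52.1 67.6 68.6]
scene (10, 40) 65 [51.5 68.4 70. ]
scene (40, 65) 56 [51.3 70.5 72. ]
```

The margin is too thin to be sure (ear ≈ +18.6 mm, far ≈ +10). Gripping across the ear's 30 mm width turns the pads into a real hinge about the tilt axis. So I'll set the tray down, peel with that grip, and regrip along the diagonal for the carry.

```bash
python3 -m pendant '[[[0,0.002,0.02,0,0],[0,0.005,0.04,0,0],[0,0.008,0.06,0,0],[0,0.01,0.08,0,0],[0,0.012,0.09,0,0],[0,0.013,0.099,0,0],[0,0.013,0.099,0,0.25],[0,0.013,0.099,0,0.25],[0,0.013,0.08,0,0.4],[0,0.013,0,0,0.6],[0,0.013,-0.05,0,0.6],[0,0.013,-0.05,0,0.6]]]'
python3 -m pendant '[[[0,0,0,-0.045,0.6],[0,0,0,-0.09,0.6],[0,0,0,-0.135,0.6],[0,0,0,-0.18,0.6],[0,0,0,-0.225,0.6],[0,0,0,-0.27,0.6],[0,0,0,-0.315,0.6],[0,0,0,-0.36,0.6],[0,0,0,-0.405,0.6],[0,0,0,-0.45,0.6],[0,0,0,-0.5,0.6],[0,0,0,-0.5,0.6]]]' >/dev/null
python3 tilt.py; python3 go.py 584.3 245 72 67
python3 - <<'E'
from h import *
from fit import fit
im,d,c=snap('wrist');P=cloudq(d,c);g=cv2.cvtColor(im,cv2.COLOR_BGR2HSV)[...,1]<70
fit(rect(P,48,58,np.array((512,275)),105,g),'flange');fit(rect(P,78,92,np.array((584,244)),28,g),'ear')
E
```

```text
time_s: 25.85
eef_pos: [584.7, 245.7, 112.5]
ee_rot: [0.001, 0.834, 0.552, 0.001]
force: [0.9, 0.2, -0.5]
grip_width: 0.599
grip_force: 0.0
t 27.05 [583.7 245.5 110.3] F [ 0.4 -0.8  0.2] M [-0.02  0.04  0.02] 0.5987094158834738 0.0
side (-95, -65) 46 [52.5 60.7 62. ]
side (-65, -40) 66 [55.7 59.6 61.3]
side (-40, -10) 77 [51.2 58.3 60. ]
side (-10, 10) 53 [50.  56.9 58.6]
side (10, 40) 71 [51.9 55.7 57. ]
side (40, 65) 56 [51.2 54.7 55.9]
scene (-95, -65) 43 [60.2 61.3 62.5]
scene (-65, -40) 47 [59.7 60.6 62. ]
scene (-40, -10) 45 [57.3 58.6 59.7]
scene (-10, 10) 34 [56.3 57.7 59.2]
scene (10, 40) 61 [54.5 56.  57.4]
scene (40, 65) 71 [52.5 55.1 56.9]
t 27.15 tcp [583.8 245.5 110.5] yaw 66.84 tilt 0.03 F [-0.5 -0.1 -0.3] w 0.5946569451277549 0.0
shift [-0.0033 -0.0012  0.1925] spin -0.0009
flange 10238 [511.5 277. ] [132.7 135.8] 22.6 zmed 55.6
ear 705 [585.  247.9] [28.8 10.3] 67.2 zmed 85.0
```

The far corner now sits ~8 mm high on its un-snapped nub, with the ear end down. I'll press that corner down with shut fingers to reseat it, then do the hinge peel.

```bash
python3 go.py 438 308 80 67
```

```text
t 27.2 tcp [583.8 245.5 110.6] yaw 66.85 tilt 0.02 F [ 0.4 -0.4  0.1] w 0.6017257456344749 0.0
shift [7.933e-01 7.000e-04 1.533e-01] spin -0.0008
```

```bash
python3 -m pendant '[[[0.2,0,0,0,0],[0.4,0,0,0,0],[0.6,0,0,0,0],[0.75,0,0.05,0,0],[0.793,0,0.15,0,0],[0.793,0,0.2,0,0],[0.793,0,0.23,0,0],[0.793,0,0.245,0,0],[0.793,0,0.255,0,0],[0.793,0,0.265,0,0],[0.793,0,0.275,0,0]]]'
python3 go.py 438 308 53 67
```

```text
time_s: 28.3
eef_pos: [438.3, 307.3, 56.0]
ee_rot: [0.0, 0.199, 0.98, 0.0]
force: [-1.0, -0.1, -0.2]
grip_width: 0.003
grip_force: 0.0
t 28.3 tcp [438.3 307.3  56. ] yaw 67.02 tilt 0.04 F [-1.  -0.1 -0.2] w 0.003455545863301586 0.0
shift [0.0028 0.0026 0.0152] spin 0.0001
```

```bash
python3 -m pendant '[[[0,0,0.005,0,0],[0,0,0.01,0,0],[0,0,0.015,0,0],[0,0,0.018,0,0],[0,0,0.018,0,0]]]'
python3 tilt.py
```

```text
time_s: 28.8
eef_pos: [438.0, 307.4, 53.0]
ee_rot: [0.0, 0.199, 0.98, 0.0]
force: [-3.2, -2.2, 7.5]
grip_width: 0.001
grip_force: 3.9
t 28.8 [438.  307.4  53. ] F [-3.2 -2.2  7.5] M [-0.29  0.41 -0.04] 0.0013222643553949184 3.8619230896063073
side (-95, -65) 32 [52.  53.9 70.5]
side (-65, -40) 54 [51.8 53.1 54.4]
side (-40, -10) 59 [51.2 52.6 53.8]
side (-10, 10) 44 [51.1 52.4 53.8]
side (10, 40) 65 [50.  52.5 54.2]
side (40, 65) 48 [50.8 52.7 54. ]
scene (-95, -65) 64 [54.5 71.6 95.1]
scene (-65, -40) 55 [52.  53.  54.4]
scene (-40, -10) 66 [51.9 53.4 54.5]
scene (-10, 10) 55 [52.9 54.  55. ]
scene (10, 40) 93 [51.8 53.4 54.7]
scene (40, 65) 69 [51.8 53.3 54.3]
```

Seated. Now back up and over the ear.

```bash
python3 -m pendant '[[[0,0,-0.1,0,0.2],[0,0,-0.25,0,0.4],[-0.1,0,-0.3,0,0.6],[-0.3,0,-0.3,0,0.6],[-0.5,0,-0.3,0,0.6],[-0.7,0,-0.3,0,0.6],[-0.793,0,-0.3,0,0.6],[-0.793,0,-0.3,0,0.6],[-0.793,0,-0.3,0,0.6]]]'
python3 - <<'E'
from h import *
from fit import fit
im,d,c=snap('wrist');P=cloudq(d,c);g=cv2.cvtColor(im,cv2.COLOR_BGR2HSV)[...,1]<70
fit(rect(P,48,58,np.array((512,275)),105,g),'flange');fit(rect(P,78,92,np.array((584,244)),28,g),'ear')
E
python3 go.py 585 245 72 67
```

```text
time_s: 29.8
eef_pos: [583.5, 245.6, 111.9]
ee_rot: [-0.0, 0.199, 0.98, -0.0]
force: [-0.3, 0.7, 0.4]
grip_width: 0.603
grip_force: 0.0
flange 14834 [511. 277.] [133.4 135.7] 22.4 zmed 52.6
ear 674 [583.6 248.6] [29. 10.] 67.4 zmed 84.5
t 29.85 tcp [583.2 246.  112.2] yaw 67.08 tilt 0.04 F [-0.1  0.6 -0.2] w 0.6049793228207163 0.0
shift [-0.0105 -0.0008  0.2008] spin 0.0004
```

```bash
python3 go.py 583.6 248.2 72 67.3; python3 -m pendant '[[[-0.002,0.011,0.1,-0.001,0.6],[-0.002,0.011,0.18,-0.001,0.6],[-0.002,0.011,0.201,-0.001,0.6],[-0.002,0.011,0.201,-0.001,0.5],[-0.002,0.011,0.201,-0.001,0.4],[-0.002,0.011,0.201,-0.001,0.35],[-0.002,0.011,0.201,-0.001,0.3],[-0.002,0.011,0.201,-0.001,0.2],[-0.002,0.011,0.201,-0.001,0.2],[-0.002,0.011,0.201,-0.001,0.2]]]' 20
python3 -m pendant '[[[0,0,-0.005,0,0.2],[0,0,-0.01,0,0.2],[0.001,0,-0.015,0,0.2],[0.002,0,-0.02,0,0.2],[0.003,0,-0.025,0,0.2],[0.004,0,-0.03,0,0.2],[0.005,0,-0.035,0,0.2],[0.006,0,-0.04,0,0.2],[0.006,0,-0.045,0,0.2],[0.007,0,-0.05,0,0.2],[0.007,0,-0.05,0,0.2]]]'
python3 tilt.py
```

```text
t 29.85 tcp [583.2 246.  112.2] yaw 67.08 tilt 0.04 F [-0.1  0.6 -0.2] w 0.6049793228207163 0.0
shift [0.0022 0.0112 0.2008] spin -0.0012
time_s: 30.85
eef_pos: [585.5, 247.6, 73.3]
ee_rot: [0.001, 0.197, 0.98, 0.0]
force: [-2.3, -0.2, 6.2]
grip_width: 0.346
grip_force: 19.8
time_s: 31.95
eef_pos: [584.0, 248.0, 82.4]
ee_rot: [0.0, 0.197, 0.98, 0.0]
force: [-2.4, -1.4, -2.1]
grip_width: 0.345
grip_force: 20.1
t 31.95 [584.  248.   82.4] F [-2.4 -1.4 -2.1] M [-0.23  0.19  0.1 ] 0.3452744332762103 20.12113094329834
side (-95, -65) 33 [54.2 55.  56.4]
side (-65, -40) 59 [54.  56.  57.3]
side (-40, -10) 74 [51.1 56.7 58.4]
side (-10, 10) 49 [50.9 57.9 59.5]
side (10, 40) 77 [50.9 59.1 60.6]
side (40, 65) 58 [50.3 60.6 62. ]
scene (-95, -65) 41 [54.6 56.1 57.3]
scene (-65, -40) 47 [55.  56.1 57.2]
scene (-40, -10) 48 [55.3 56.6 57.6]
scene (-10, 10) 30 [56.9 58.6 60.1]
scene (10, 40) 59 [55.8 58.8 60.1]
scene (40, 65) 47 [51.3 59.9 61.7]
```

```bash
python3 -m pendant '[[[0.001,0,-0.005,0,0.2],[0.001,0,-0.01,0,0.2],[0.002,0,-0.015,0,0.2],[0.003,0,-0.02,0,0.2],[0.003,0,-0.025,0,0.2],[0.003,0,-0.025,0,0.2]]]'
python3 tilt.py
```

```text
time_s: 32.65
eef_pos: [583.7, 248.2, 87.5]
ee_rot: [0.0, 0.197, 0.98, 0.0]
force: [-0.5, -0.0, -1.3]
grip_width: 0.34
grip_force: 20.1
t 32.65 [583.7 248.2  87.5] F [-0.5 -0.  -1.3] M [-0.03 -0.14  0.01] 0.3403109471053537 20.099617838859558
side (-95, -65) 40 [54.8 56.2 57.4]
side (-65, -40) 55 [56.1 57.6 59.2]
side (-40, -10) 84 [51.5 59.4 61.4]
side (-10, 10) 58 [51.3 61.  62.7]
side (10, 40) 73 [50.7 63.1 64.6]
side (40, 65) 67 [50.7 65.  66.3]
scene (-95, -65) 42 [56.  57.3 58.1]
scene (-65, -40) 46 [57.1 58.  59.2]
scene (-40, -10) 42 [58.7 59.7 61. ]
scene (-10, 10) 41 [53.6 60.9 62.4]
scene (10, 40) 60 [50.7 62.6 63.9]
scene (40, 65) 53 [50.7 64.7 66.3]
```

Tilt is now 10.5 mm across the diagonal (ear +14, far +3). About 5 mm more meets the step with margin.

```bash
python3 -m pendant '[[[0.001,0,-0.008,0,0.2],[0.001,0,-0.016,0,0.2],[0.002,0,-0.024,0,0.2],[0.002,0,-0.026,0,0.2],[0.002,0,-0.026,0,0.2]]]'
python3 tilt.py
```

```text
time_s: 33.25
eef_pos: [583.0, 248.3, 92.4]
ee_rot: [0.0, 0.197, 0.98, 0.0]
force: [0.3, 0.3, -1.4]
grip_width: 0.345
grip_force: 20.1
t 33.25 [583.  248.3  92.4] F [ 0.3  0.3 -1.4] M [-0.02 -0.09  0.01] 0.34533645331204355 20.148518979549408
side (-95, -65) 45 [57.1 59.4 60.6]
side (-65, -40) 62 [57.  60.6 62.3]
side (-40, -10) 74 [57.7 63.1 64.9]
side (-10, 10) 53 [52.5 64.7 66.3]
side (10, 40) 72 [51.9 67.2 68.6]
side (40, 65) 59 [51.2 69.1 71. ]
scene (-95, -65) 44 [58.  59.2 60.8]
scene (-65, -40) 41 [60.  61.2 62.3]
scene (-40, -10) 45 [61.8 63.4 64.5]
scene (-10, 10) 37 [61.4 64.7 67.1]
scene (10, 40) 58 [51.3 66.8 68.2]
scene (40, 65) 44 [52.1 69.1 70.7]
```

```bash
python3 -m pendant '[[[0,0,-0.005,0,0.2],[0,0,-0.01,0,0.2],[0,0,-0.011,0,0.2],[0,0,-0.011,0,0.2],[0,0,-0.011,0,0.2]]]'
python3 tilt.py
```

```text
time_s: 33.85
eef_pos: [582.9, 248.3, 94.5]
ee_rot: [-0.0, 0.197, 0.98, -0.0]
force: [0.3, -1.0, -1.4]
grip_width: 0.341
grip_force: 20.1
t 33.85 [582.9 248.3  94.5] F [ 0.3 -1.  -1.4] M [-0.04 -0.1  -0.02] 0.34055344547997585 20.1435524225235
side (-95, -65) 43 [59.4 61.6 62.9]
side (-65, -40) 58 [59.1 63.1 64.4]
side (-40, -10) 81 [52.  65.5 67.2]
side (-10, 10) 49 [49.5 67.4 68.8]
side (10, 40) 73 [51.2 70.  71.5]
side (40, 65) 54 [52.2 72.5 73.7]
scene (-95, -65) 44 [61.4 62.3 63.3]
scene (-65, -40) 45 [62.7 63.9 65. ]
scene (-40, -10) 41 [64.5 66.1 66.8]
scene (-10, 10) 40 [51.9 67.3 68.7]
scene (10, 40) 61 [51.1 69.3 70.7]
scene (40, 65) 51 [50.9 71.5 72.9]
```

Ear +21 mm, far corner +8 mm, lower tray still down: the peel step is met. The tray is only 4.4° off level, so I'll grip firmly and lift.

```bash
python3 -m pendant '[[[0,0,0,0,0.2],[0,0,0,0,0.2],[0,0,0,0,0.2],[0,0,-0.05,0,0.2],[0,0,-0.12,0,0.2],[0,0,-0.22,0,0.2],[0,0,-0.32,0,0.2],[0,0,-0.42,0,0.2],[0,0,-0.5,0,0.2],[0,0,-0.5,0,0.2],[0,0,-0.5,0,0.2]]]' 110
python3 go.py 573 -314 192 67
python3 - <<'E'
from h import *
from fit import fit
im,d,c=snap('side');P=cloudq(d,c);g=cv2.cvtColor(im,cv2.COLOR_BGR2HSV)[...,1]<70
cv2.imwrite('pics/s5.png',im)
q=rect(P,140,190,np.array((511,276)),100,g);fit(q,'tray');fit(rect(P,40,58,np.array((511,276)),100,g),'lower')
E
```

```text
time_s: 35.05
eef_pos: [582.9, 248.3, 194.8]
ee_rot: [0.0, 0.197, 0.98, 0.0]
force: [-0.7, -0.2, -1.9]
grip_width: 0.3
grip_force: 108.5
t 35.05 tcp [582.9 248.3 194.8] yaw 67.23 tilt 0.03 F [-0.7 -0.2 -1.9] w 0.29960652344367306 108.47191572189331
shift [-1.0424 -2.6117  0.0136] spin 0.0013
tray 1269 [509.7 277.7] [137.1 136. ] 22.0 zmed 161.8
lower 486 [509.8 275.1] [135.7 136.6] 21.8 zmed 47.4
```

View pics/s5.png

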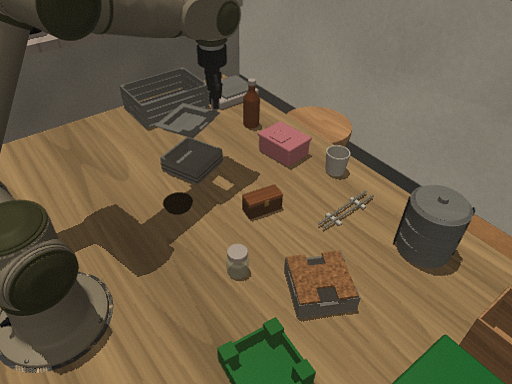

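The tray is held at about (187,120) in the side view, the lower tray is standing at (192,158), and the separator is on the tin at (320,280). Carrying it over.

```bash
python3 -m pendant '[[[-0.02,-0.04,0,0,0.2],[-0.05,-0.12,0,0,0.2],[-0.1,-0.24,0,0,0.2],[-0.15,-0.37,0,0,0.2],[-0.2,-0.5,0,0,0.2],[-0.25,-0.63,0,0,0.2],[-0.3,-0.76,0,0,0.2],[-0.35,-0.87,0,0,0.2]]]' >/dev/null
python3 -m pendant '[[[-0.05,-0.13,0,0,0.2],[-0.1,-0.26,0,0,0.2],[-0.15,-0.39,0,0,0.2],[-0.2,-0.52,0,0,0.2],[-0.25,-0.65,0,0,0.2],[-0.3,-0.75,0,0,0.2],[-0.33,-0.83,0,0,0.2],[-0.35,-0.87,0,0,0.2],[-0.35,-0.87,0,0,0.2]]]'
python3 go.py 573 -314 192 67.2
```

```text
time_s: 36.8
eef_pos: [577.1, -127.7, 194.3]
ee_rot: [-0.0, 0.198, 0.98, 0.0]
force: [0.3, 0.4, -1.7]
grip_width: 0.302
grip_force: 108.5
t 36.8 tcp [ 577.1 -127.7  194.3] yaw 67.15 tilt 0.01 F [ 0.3  0.4 -1.7] w 0.3022839132782018 108.53875994682312
shift [-0.3427 -0.8664  0.0115] spin -0.0003
```

```bash
python3 -m pendant '[[[-0.03,-0.07,0,0,0.2],[-0.07,-0.18,0,0,0.2],[-0.12,-0.3,0,0,0.2],[-0.17,-0.43,0,0,0.2],[-0.22,-0.55,0,0,0.2],[-0.27,-0.67,0,0,0.2],[-0.31,-0.78,0,0,0.2],[-0.335,-0.84,0,0,0.2],[-0.343,-0.866,0,0,0.2],[-0.343,-0.866,0,0,0.2],[-0.343,-0.866,0,0,0.2]]]'
python3 - <<'E'
from h import *
from fit import fit
for n in('side','scene'):
    im,d,c=snap(n);P=cloudq(d,c);h=cv2.cvtColor(im,cv2.COLOR_BGR2HSV);g=h[...,1]<70
    cv2.imwrite(f'pics/{n}6.png',im)
    q=rect(P,130,172,np.array((501,-286)),100,g);fit(q,n+' tray');A=np.c_[q[:,:2],np.ones(len(q))]
    # rim plane via robust top percentile
    z=q[:,2];w=np.ones(len(q),bool)
    for _ in range(8):
        k=np.linalg.lstsq(A[w],z[w],rcond=None)[0];r=z-A@k;w=(r>-2)&(r<8)
    print('slope',k.round(3),w.sum())
    q=rect(P,50,64,np.array((501,-286)),100,h[...,1]>90);fit(q,n+' sheet') if len(q)>30 else print(len(q))
    for k,cen,z in(('jar',(387,-131),(55,90)),('dish',(384,130),(22,40)),('lower',(511,276),(42,58)),('chop',(740,-146),(8,25))):
        q=rect(P,*z,np.array(cen),110 if k in('lower','chop') else 55,None if k in('jar','dish') else g);len(q)>10 and fit(q,n+' '+k)
E
```

```text
time_s: 37.9
eef_pos: [573.8, -312.0, 194.6]
ee_rot: [-0.0, 0.197, 0.98, 0.0]
force: [0.3, 0.4, -1.0]
grip_width: 0.307
grip_force: 108.6
side tray 3138 [ 500.  -283.1] [133.8 131.5] 23.5 zmed 156.5
slope [ 7.10000e-02 -3.20000e-02  1.22827e+02] 1277
side sheet 1888 [ 499.8 -286.4] [128.2 130.4] 61.7 zmed 55.7
side jar 335 [ 384.8 -132.1] [47.3 44.9] 73.5 zmed 69.2
side dish 201 [379.2 131.1] [78.3 78.5] 83.1 zmed 28.2
side lower 439 [510.4 273.8] [137.7 134.3] 21.9 zmed 48.1
side chop 128 [ 745.  -139.8] [119.8  35.7] 2.9 zmed 14.2
scene tray 927 [ 504.6 -279.3] [134.6 129.1] 25.5 zmed 155.5
slope [ 6.70000e-02 -3.50000e-02  1.23703e+02] 339
scene sheet 803 [ 502.7 -284.8] [131.8 132.9] 62.0 zmed 55.5
scene jar 140 [ 390.5 -128. ] [46.7 43.2] 31.0 zmed 68.7
scene dish 138 [381.2 131.5] [76.7 77. ] 24.7 zmed 27.4
scene lower 442 [514.7 275.8] [132.4 130.7] 23.0 zmed 49.4
scene chop 180 [ 747.5 -143.9] [185.   47.5] 3.1 zmed 13.4
```

View pics/side6.png

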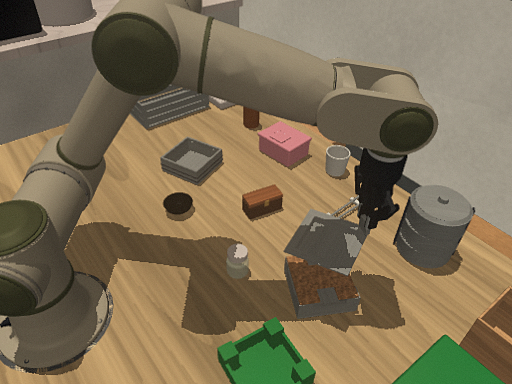

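The tray is held over the separator at about (325,240): within ~5 mm of centre, z ≈ 155, tilt 0.08 rad. The separator, lower tray and bystanders haven't moved. Handing in.

```bash
python3 -m pendant '[[[0,0,0,0,0.2],[0,0,0,0,0.2],[0,0,0,0,0.2]]]'; python3 -c "
from rig import ctrl
print(ctrl.finish_job())"
```

```text
time_s: 38.3
eef_pos: [573.7, -312.8, 194.6]
ee_rot: [0.0, 0.197, 0.98, -0.0]
force: [0.4, 0.8, -0.5]
grip_width: 0.304
grip_force: 108.6
the job is handed in; nothing more can be done
None
```

I handed the job in at 38.3 s (no verdict came back): by my measurements the separator lies flat and square on the tin, the top tray was peeled ear-first on the fifth grip, closing across the ear's width instead of the diagonal you specified, and it is held about 10 cm above the separator, within 6 mm of centre and tilted 0.08 rad, with the lower tray on the table and the bystanders unmoved.

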